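Index the welding turntable one hole and clamp it

TASK

The first gusset of the flange on the welding turntable is finished; bring the next one round. With the fingertips press in the yellow spring plunger on the table's index arm to free it, swing the arm anticlockwise (seen from above) to the very next hole of the index plate and let the plunger spring fully up in it, then push the red clamp lever clockwise until it stops, so that the table is clamped. Only press and push: do not grip the plunger or the lever, and leave the loose tools and parts lying where they are.

Things in the scene. Friction and masses are not known exactly. Their poses are not given: they have to be found in the camera images.
- turntable_base: Welding turntable bolted to the bench, origin on its axis at the bench top: a grey foot, a fixed round steel index plate (330 mm wide, 6 mm thick, top 42 mm above the bench), over it the dark turning faceplate (200 mm wide, top at 58 mm) carrying a clamped flange job with gussets and a pipe stub, nothing there higher than 121 mm. Its -x axis points to the first hole.
- table_axis (a point): Vertical axis about which the faceplate, its index arm and the plunger turn, at the height of the index plate's top (42 mm above the bench). The grey brake block on the plate reaches 68 mm, the hub of the red lever on it 92 mm.
- plunger_cup (a point): Centre of the floor of the yellow finger cup on the plunger: 130 mm from the table axis, 90.5 mm above the bench when up. The cup is round, 52 mm outside, floor about 43 mm wide, rim 5 mm high, open upwards: closed fingertips fit in and push the arm round by rim or friction while they press. Below it are the boss (33 mm wide) and the steel index arm (32 mm wide), at most 71 mm high.
- next_hole (a point): Centre of the next hole (20 mm wide, 2 punch marks beside it), at the top of the index plate, 42 mm above the bench and 130 mm from the table axis, 45 degrees anticlockwise of the hole where the plunger stands at the start (1 mark). A slot 10 mm wide joins four such holes, 45 degrees apart. Bring the plunger here.
- plunger (a joint): Plunger travel in m: 0 up (table locked), 0.013 pressed fully in. Spring: 3 N at the top to 8 N fully in. From 0.0075 its collar is clear below the plate and the table can turn. Let go between holes it rises only to 0.0075 and rides under the plate until within about 5 mm of a hole's centre, then springs up by itself and locks the table with about 2 mm play either way.
- turntable (a joint): Turn of the faceplate with its index arm, in rad, anticlockwise seen from above: 0 at the start (first hole), 0.785 at the next hole, then 1.571 and 2.356. It turns easily (1 to 2 N at the plunger) and stays where it is left.
- lever_knob (a point): Middle of the red upright knob (up to 26 mm thick, 80 to 116 mm above the bench) at the end of the clamp lever, 78 mm from the lever's pivot; this point is 98 mm above the bench. The steel lever bar beside it is 11 mm thick, about 72 to 90 mm above the bench.
- lever_pivot (a point): Point on the vertical axis of the clamp lever, at the height of lever_knob, over the grey brake block that stands on the index plate.
- clamp_lever (a joint): Turn of the clamp lever in rad, clockwise seen from above: between 0 and 0.3 at the start (brake open), stop at 1.05 (a brass pad then clamps the rim of the faceplate). It stays where it is left; pushing it takes 2 to 4 N at the knob.
- bolt: Loose M16 bolt, 59 mm long, lying on the far part of the index plate; origin at the middle of its underside. Leave it there.
- nut: Loose M16 nut, 27 mm across, 13 mm high, lying on the far part of the index plate; origin at the middle of its underside. Leave it there.
- pliers: Loose locking pliers, 247 mm long, lying on the bench at the left; leave alone.
- marker: Loose paint marker, white and blue, 132 mm long, on the bench right of the turntable; leave alone.
- chalk: Loose soapstone stick, white, 125 mm long, on the bench at the right front; leave alone.
- hammer: Loose chipping hammer, 254 mm long, 25 mm high, on the bench at the right; leave alone.
- magnet: Loose welding magnet, red and grey, 93x63x18 mm, on the bench at the right; leave alone.

How it is judged:
By the outcome, as a careful person would: the job done as asked, in the order asked, and still so for the second after the job is handed in, with the robot touching nothing.
It also fails if it takes over 45 s, if anything falls off the work surface, if the arm or the gripper's body presses on something with over 40 N, if the wrist force passes 120 N, or if a joint passes its speed limit or range.

ROBOT

A 7-joint arm with a two-finger parallel gripper is mounted at the origin on a cart in front of the work surface, level with it; the furniture and walls round the work are solid. World frame = base frame: x ahead of the robot, y to its left, z up, the work surface at z = 0. Lengths are in m, angles in degrees, forces in N, time in s.
With the tool pointing down it reaches from about 0.4 to 0.875 m from the base axis. Payload 4.4 kg.
Tool frame: the origin (TCP) lies at the very end of the fingers, on their centre line; the grasp point (between the pads) lies 19 mm behind it; z points along the fingers, y is the direction in which the jaws open and shut (so a half turn about z gives the same grasp; the last joint's range is limited). The gripper opens to 85 mm and grips with 20 to 120 N. Pads are 22 mm wide; open, the fingers measure 114 mm over their backs; the gripper's body (76 mm by 85 mm) begins 54 mm behind the grasp point. The pads swing forward as they close: fully open they stand 13 mm farther back than shut.
Start: joints at [-3.77, 36.005, 2.206, 86.941, -1.547, 57.084, -1.146], TCP at [0.65, 0, 0.231] pointing down, gripper open.
Joint ranges: [-175.42, 175.42], [-21.48, 121.26], [-71.46, 75.88], [10.55, 141.38], [-63.04, 243.04], [13.31, 113.54], [-168.57, 168.57]. Speed limits (degrees/s): [147.25, 147.25, 180, 180, 180, 180, 180].

INTERFACE

Orientations are given as a 3x3 rotation matrix whose columns are the frame's x, y, z axes.
In Python, from cell import * gives the robot as it stands.
- The arm moves only by the tool carry_out, never from a script. Its argument "targets" is a list of rows, each a list of 7 numbers: the shift along the tool's x, y, z in cm, then the turn, a rotation vector about the tool's x, y, z in rad, then the finger opening in cm, from 0 to 8.54. A call has 1 to 20 rows; each row is the pose to reach, as a shift and turn from the pose measured when the call began, along the tool's axes at that moment; what a row does not reach only later rows make up. A row lasts 1/12 s, in which the tool goes at most 41.7 mm and 7.16 degrees, less where a joint would pass 70% of its speed; a pose out of reach is approached as far as the arm can. A call with a gripper value outside its range is refused whole. The fingers move at their own pace and stop on an object; "force" is the grip in N (left out, the last holds). Time passes only in rows, so rows that repeat a pose let the fingers close. It gives the time, the measured TCP pose, the force and the opening at its end, in the units of the state.
- sense(): the state, without advancing time (a new reading comes with each control period).
- camera(name): name is "scene" or "side" or "wrist"; returns a dict with "color" (384x512x3 uint8, red, green, blue), "z_map" (384x512 float32, m along the optical axis (not along the pixel's ray), 0 where there is no reading), "K" (3x3 intrinsics, pixels), "R" (3x3) and "t" (3): a world point X has camera coordinates R X + t; the wrist camera has in their place "tool_from_camera" (4x4, takes a point from camera to tool coordinates, whose origin is the TCP and whose axes are the flange's). Camera axes: x right, y down, z forward; pixel columns grow to the right and rows downward; lengths in m; the calibration is good to about 2 mm. A picture is of the moment at which its call begins: read the wrist's pose just before it.
- sign_off(): hands the job in, once; it reports no verdict.
The state is a dict: "clock": time; "joints": joint angles; "qvel": joint speeds; "effort": joint torques, N m; "ee_pos": TCP position; "ee_rot": TCP orientation; "ft_force": force on the tool from outside, world axes, zero at the start; "torque": the same for the moment, N m; "finger_gap": finger opening in m.
Only numpy, scipy, OpenCV 4.12 (cv2) and the standard library are available. Lean on these libraries where they do the work, as an engineer would, in place of code of your own. Each camera call takes 0.05 s, during which the arm holds its last target.

## Working session

There is one attempt and no reset: what is moved stays moved. The work goes in short steps, Python scripts to look and compute and a tool call to move; the robot and the scene stay as the last step left them, time stands still between calls to the robot, and variables do not carry over. Pictures are saved under pics/ and viewed, and the job is handed in when it is done.

Besides the shell and the picture viewer there is one more tool, called after "Call:" by a JSON object that holds its "name" and its "arguments", one argument or row to a line. carry_out: Moves the arm, as the interface text tells. Its arguments: {"type":"object","properties":{"targets":{"type":"array"},"force":{"type":"number"}},"required":["targets"]}

```bash
mkdir -p pics
python3 - <<'E'
from cell import *
import cv2
s=sense();print({k:(s[k]) for k in s})
for n in ("scene","side"):
    c=camera(n);cv2.imwrite(f"pics/{n}0.png",c["color"][:,:,::-1]);print(n,c["K"],c["R"],c["t"])
E
```

```text
{'clock': 0.0, 'joints': array([-3.76995435, 36.05773147,  2.20390993, 86.99520744, -1.54679024,
       57.0845883 , -1.14414667]), 'qvel': array([-0.03455811,  0.01216398, -0.09505888,  0.03495887, -0.13014212,
        0.05689655, -0.12161555]), 'effort': array([-1.11932164e-03, -5.63405585e+01,  1.22606792e+00, -1.93450052e+01,
        1.09587883e-02,  1.05136272e-02, -8.84369996e-06]), 'ee_pos': array([6.49380054e-01, 1.33204835e-05, 2.30407346e-01]), 'ee_rot': array([[-1.21957683e-05,  9.99998230e-01, -1.88121802e-03],
       [ 9.99999999e-01,  1.21200268e-05, -4.02733412e-05],
       [-4.02504695e-05, -1.88121851e-03, -9.99998230e-01]]), 'ft_force': array([-0.02995653,  0.79763473, -0.6849285 ]), 'torque': array([-0.00782117, -0.01275541, -0.05626218]), 'finger_gap': 0.08529766779305017}
scene [[408.2903662    0.         248.93251845]
 [  0.         408.2903662  193.4854503 ]
 [  0.           0.           1.        ]] [[-0.70823285 -0.70575541 -0.01776359]
 [-0.53010483  0.54824663 -0.64684967]
 [ 0.46625648 -0.44870362 -0.76241062]] [0.4310556  0.35447038 1.52855158]
side [[460.04400964   0.         255.22627728]
 [  0.         460.04400964 196.58449497]
 [  0.           0.           1.        ]] [[ 0.99799032  0.05848414  0.02439117]
 [ 0.04678042 -0.42035871 -0.90615128]
 [-0.04274243  0.90547124 -0.42224984]] [-0.59334827  0.04874705  1.52044365]
```

View pics/scene0.png

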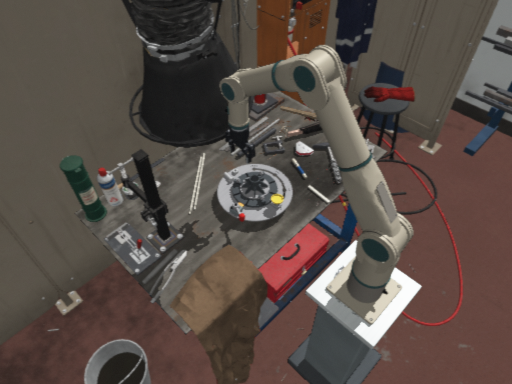

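View pics/side0.png

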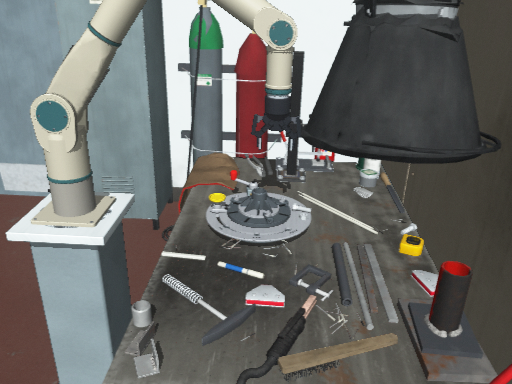

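The scene view shows the yellow cup at about (277,199) and the red knob at about (242,217). In the side view they are at (217,198) and (234,174). Next I'll measure them.

```bash
cat > h.py <<'E'
from cell import *
import cv2, numpy as np
np.set_printoptions(precision=4,suppress=True)
def cam(n):
    s=sense();c=camera(n)
    if n=="wrist":
        T=np.eye(4);T[:3,:3]=s["ee_rot"];T[:3,3]=s["ee_pos"];M=T@c["tool_from_camera"]
        c["Rw"]=M[:3,:3];c["o"]=M[:3,3]
    else:
        c["Rw"]=c["R"].T;c["o"]=-c["R"].T@c["t"]
    return c
def ray(c,u,v): 
    d=c["Rw"]@np.linalg.inv(c["K"])@np.array([u,v,1.]);return c["o"],d
def plane(c,u,v,z):
    o,d=ray(c,u,v);return o+d*(z-o[2])/d[2]
def dep(c,u,v):
    o,d=ray(c,u,v);return o+d*c["z_map"][int(round(v)),int(round(u))]
def mask(c,col):
    h=cv2.cvtColor(c["color"],cv2.COLOR_RGB2HSV)
    if col=="y": return cv2.inRange(h,(22,150,120),(35,255,255))
    return cv2.inRange(h,(0,170,100),(6,255,255))|cv2.inRange(h,(174,170,100),(180,255,255))
def blobs(c,col,amin=15):
    n,l,st,ce=cv2.connectedComponentsWithStats(mask(c,col))
    return [(st[i].tolist(),ce[i],l==i) for i in range(1,n) if st[i][4]>=amin]
def cloud(c,m):
    v,u=np.nonzero(m&(c["z_map"]>0));z=c["z_map"][v,u]
    P=np.linalg.inv(c["K"])@np.vstack([u*z,v*z,z]);return (c["Rw"]@P).T+c["o"]
E
python3 - <<'E'
from h import *
for n in ("scene","side","wrist"):
    c=cam(n)
    cv2.imwrite(f"pics/{n}1.png",c["color"][:,:,::-1])
    for col in "yr":
        for st,ce,m in blobs(c,col):
            P=cloud(c,m); p=np.median(P,0)
            if 0.3<p[0]<1 and abs(p[1])<.4: print(n,col,st,ce,"dep",p,P.max(0),"pl",plane(c,*ce,.093 if col=='y' else .098))
    if n=="scene" or n=="side":
        x0,y0=(205,150) if n=="scene" else (195,155)
        cv2.imwrite(f"pics/{n}1z.png",cv2.resize(c["color"][y0:y0+90,x0:x0+120,::-1],None,fx=6,fy=6,interpolation=cv2.INTER_CUBIC))
E
```

```text
scene y [272, 194, 11, 10, 85] [276.7647 198.4235] dep [ 0.4797 -0.0364  0.0925] [ 0.523  -0.0089  0.1017] pl [ 0.479  -0.0362  0.093 ]
scene r [239, 214, 5, 6, 24] [241.4583 216.3333] dep [0.5066 0.1414 0.1125] [0.5206 0.1495 0.1208] pl [0.515  0.1338 0.098 ]
scene r [303, 241, 26, 29, 190] [315.5579 256.2263] dep [ 0.4516 -0.3988 -0.7516] [ 0.4621 -0.2676 -0.6665] pl [0.1866 0.0723 0.098 ]
scene r [268, 267, 34, 34, 225] [284.8133 284.9822] dep [ 0.4529 -0.1188 -0.7662] [ 0.5071 -0.0252 -0.6695] pl [0.1898 0.2392 0.098 ]
side y [209, 193, 16, 9, 126] [216.5952 197.0476] dep [ 0.4746 -0.0341  0.0933] [0.4989 0.1822 0.0998] pl [ 0.4741 -0.0352  0.093 ]
side r [230, 170, 7, 10, 58] [233.2069 174.3621] dep [0.5088 0.1285 0.1057] [0.5191 0.1425 0.1194] pl [0.5076 0.1436 0.098 ]
side r [178, 183, 46, 29, 70] [194.1714 190.6571] dep [0.3401 0.2225 0.0076] [0.4618 0.2322 0.0272] pl [ 0.3988 -0.0063  0.098 ]
wrist y [37, 193, 53, 51, 366] [ 62.0628 223.0546] dep [ 0.4711 -0.0474  0.0946] [ 0.4985 -0.0096  0.0962] pl [ 0.4715 -0.0404  0.093 ]
wrist y [82, 204, 8, 9, 17] [ 85.4706 207.1176] dep [ 0.4971 -0.0236  0.0951] [ 0.5    -0.0205  0.0958] pl [ 0.496  -0.0244  0.093 ]
wrist r [40, 0, 45, 27, 887] [61.6685 12.4284] dep [0.5137 0.1314 0.112 ] [0.5217 0.1397 0.1174] pl [0.5067 0.1337 0.098 ]
```

View pics/wrist1.png

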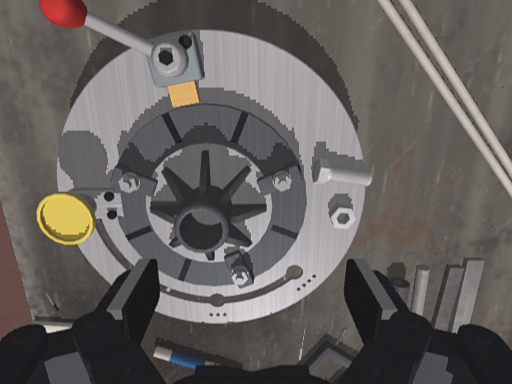

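View pics/scene1z.png

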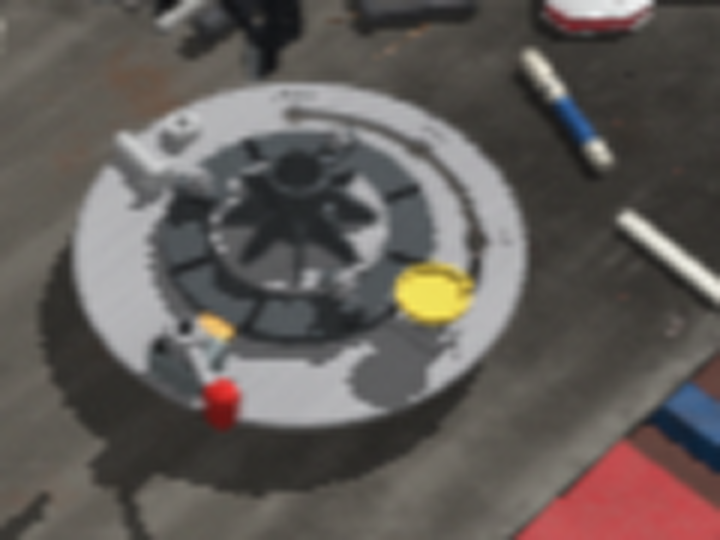

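View pics/side1z.png

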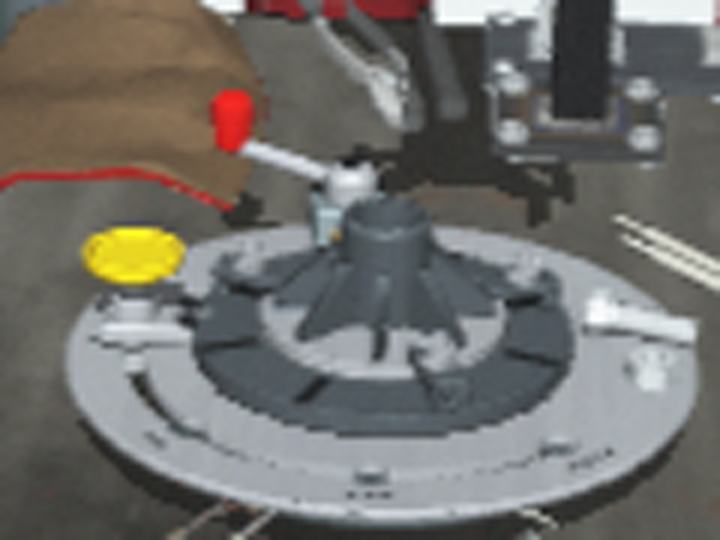

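The wrist view shows the cup at (65,218), the lever pivot at (167,57), the knob at (62,10), and the slot running anticlockwise towards holes at (218,300) and (294,271). I'll refine the positions of the axis, the cup and the pivot.

Run:
```python
from h import *
from scipy.optimize import least_squares
c=cam("wrist")
print(c["o"])
h=cv2.cvtColor(c["color"],cv2.COLOR_RGB2HSV)
m=cv2.inRange(h,(18,110,60),(38,255,255)); m[:,:30]=0;m[:180]=0;m[260:]=0
cn=max(cv2.findContours(m,0,cv2.CHAIN_APPROX_NONE)[0],key=cv2.contourArea)
pts=np.array([plane(c,*p[0],.0935)[:2] for p in cn]).astype(np.float32)
print("cup enc",cv2.minEnclosingCircle(pts), "ell",cv2.fitEllipse(cn))
def fit(P,r=None,w=.002):
    x0=np.r_[P.mean(0),.1]
    f=lambda x: np.hypot(P[:,0]-x[0],P[:,1]-x[1])-(r or x[2])
    s=least_squares(f,x0,loss="soft_l1",f_scale=w);return s.x,np.abs(f(s.x)).mean()
print("cup fit",fit(pts),fit(pts,.026))
for n in ("wrist","scene","side"):
    c=c if n=="wrist" else cam(n)
    P=cloud(c,np.ones((384,512),bool)); k=(abs(P[:,2]-.042)<.006)&(np.hypot(P[:,0]-.6,P[:,1])<.25)
    Q=P[k];print(n,len(Q),np.median(Q,0))
    # outer boundary points per angle bin
    ctr=Q[:,:2].mean(0)
    for it in range(5):
        a=np.arctan2(*(Q[:,:2]-ctr).T[::-1]);r=np.hypot(*(Q[:,:2]-ctr).T)
        k2=r<.175
        b=((a+np.pi)/(2*np.pi)*72).astype(int)
        E=np.array([Q[k2&(b==i)][np.argmax(r[k2&(b==i)]),:2] for i in range(72) if (k2&(b==i)).sum()>3])
        x,e=fit(E,None,.001);ctr=x[:2]
    print(" rim",x,e,len(E), fit(E,.165,.001))
    if n=="wrist":
        for u,v in ((218,300),(294,271)): print("hole",plane(c,u,v,.042),plane(c,u,v,.042)[:2]-ctr)
        print("pivot",plane(c,166,57,.092),dep(c,166,57))
        K=cloud(c,(np.indices((384,512))[0]<30)&(np.indices((384,512))[1]<90)&(mask(c,"r")>0));print("knob",K.min(0),K.max(0),K.mean(0))
        cv2.imwrite("pics/w2.png",cv2.resize(c["color"][150:340,30:350,::-1],None,fx=2.5,fy=2.5,interpolation=cv2.INTER_CUBIC))
```

```text
[0.6489 0.085  0.3732]
cup enc ((0.4763214886188507, -0.03555719554424286), 0.027949387207627296) ell ((65.44681549072266, 217.63990783691406), (50.715118408203125, 59.086978912353516), 112.34207916259766)
cup fit (array([ 0.4761, -0.0355,  0.0266]), np.float64(0.0006658644251441975)) (array([ 0.476 , -0.0355,  0.1   ]), np.float64(0.0008046471246630969))
wrist 33874 [0.6362 0.0319 0.0416]
 rim [ 0.6057 -0.0336  0.1647] 0.002038517803541818 69 (array([ 0.6057, -0.0336,  0.1   ]), np.float64(0.0020995654377055153))
hole [ 0.6086 -0.1645  0.042 ] [ 0.0029 -0.1309]
hole [ 0.6986 -0.1241  0.042 ] [ 0.0929 -0.0906]
pivot [0.5808 0.1034 0.092 ] [0.5808 0.1034 0.092 ]
knob [0.4993 0.1241 0.0866] [0.5219 0.1397 0.1167] [0.5128 0.1316 0.1095]
scene 1524 [0.5849 0.0011 0.0427]
 rim [ 0.6086 -0.0325  0.1642] 0.0012252166353870682 71 (array([ 0.6089, -0.0326,  0.1   ]), np.float64(0.0013103427076601444))
side 2020 [ 0.6216 -0.119   0.0433]
 rim [ 0.6059 -0.0368  0.1644] 0.0025915854806775056 66 (array([ 0.6059, -0.0364,  0.1   ]), np.float64(0.0026739080716524028))
```

View pics/w2.png

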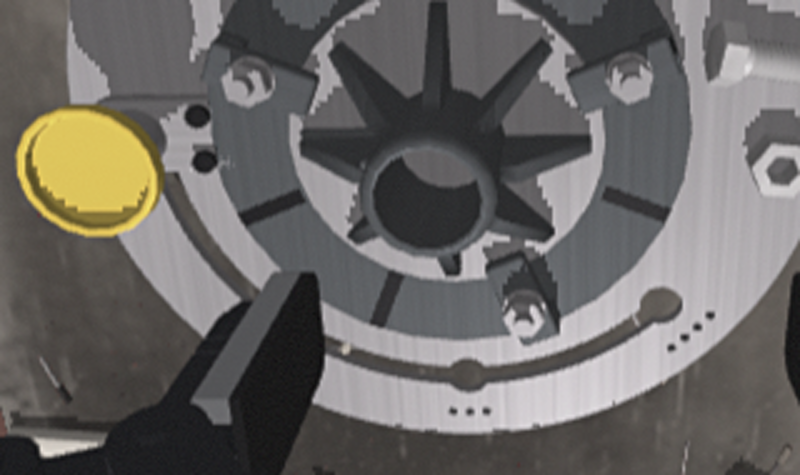

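The axis is at about (0.606,-0.034) and the cup at (0.476,-0.0355). The next hole should be near (0.516,-0.1275). I'll close the fingers and move over the cup.

Call:
{"name": "carry_out", "arguments": {
  "targets": [
    [-1.5,-4,2,0,0,0,0],
    [-3,-8,4,0,0,0,0],
    [-3.55,-12,6,0,0,0,0],
    [-3.55,-16,8,0,0,0,0],
    [-3.55,-17.3,9,0,0,0,0],
    [-3.55,-17.3,10,0,0,0,0],
    [-3.55,-17.3,11,0,0,0,0],
    [-3.55,-17.3,11,0,0,0,0],
    [-3.55,-17.3,11,0,0,0,0],
    [-3.55,-17.3,11,0,0,0,0]
  ]
}}

```text
clock: 1.23
ee_pos: [0.4777, -0.0354, 0.1217]
ee_rot: [[-0.0, 1.0, 0.001], [1.0, 0.0, 0.0], [0.0, 0.001, -1.0]]
ft_force: [0.2, 0.4, 0.5]
finger_gap: 0.0002
```

Run:
```python
from h import *
s=sense();print(s["clock"],s["ee_pos"],s["ee_rot"],s["ft_force"],s["finger_gap"])
o=[]
for n,x0,y0 in (("wrist",0,0),("side",175,130),("scene",225,150)):
    c=cam(n);im=c["color"][:,:,::-1]
    if n=="wrist":cv2.imwrite("pics/w3.png",im)
    else:o.append(cv2.resize(im[y0:y0+90,x0:x0+90],None,fx=4.4,fy=4.4,interpolation=cv2.INTER_CUBIC))
cv2.imwrite("pics/s3.png",np.hstack(o))
```

```text
1.2333 [ 0.4777 -0.0354  0.1217] [[-0.      1.      0.0009]
 [ 1.      0.      0.    ]
 [ 0.      0.0009 -1.    ]] [0.2342 0.4259 0.5173] 0.00016408820514408136
```

View pics/s3.png

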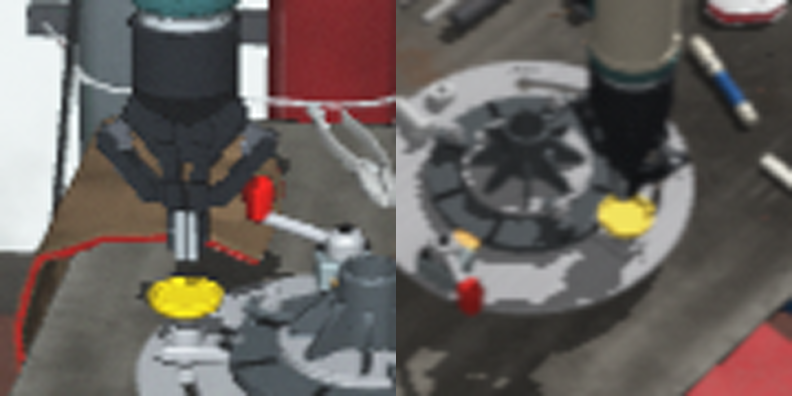

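View pics/w3.png

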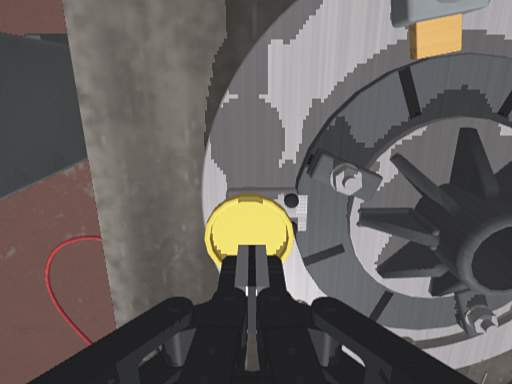

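The fingers are over the cup, which is centred near (250,237) in the wrist view. A quick check of the centre before descending.

Run:
```python
from h import *
from scipy.optimize import least_squares
c=cam("wrist")
h=cv2.cvtColor(c["color"],cv2.COLOR_RGB2HSV)
m=cv2.inRange(h,(18,110,60),(38,255,255));m[:,:190]=0;m[:,310:]=0
cn=max(cv2.findContours(m,0,cv2.CHAIN_APPROX_NONE)[0],key=cv2.contourArea)[:,0]
cn=cn[cn[:,1]<235]; 
P=np.array([plane(c,*p,.0945)[:2] for p in cn])
f=lambda x:np.hypot(P[:,0]-x[0],P[:,1]-x[1])-.026
s=least_squares(f,P.mean(0)-[0,.01],loss="soft_l1",f_scale=.001);print(s.x,abs(f(s.x)).mean(),sense()["ee_pos"])
```

```text
[ 0.4754 -0.035 ] 0.0004251883106858844 [ 0.4775 -0.0354  0.1217]
```

Call:
{"name": "carry_out", "arguments": {
  "targets": [
    [0,-0.15,1,0,0,0,0],
    [0,-0.15,2,0,0,0,0],
    [0,-0.15,2.8,0,0,0,0],
    [0,-0.15,3.3,0,0,0,0],
    [0,-0.15,3.7,0,0,0,0],
    [0,-0.15,4.0,0,0,0,0],
    [0,-0.15,4.25,0,0,0,0],
    [0,-0.15,4.25,0,0,0,0],
    [0,-0.15,4.25,0,0,0,0]
  ]
}}

```text
clock: 2.18
ee_pos: [0.476, -0.0354, 0.0796]
ee_rot: [[-0.0, 1.0, 0.001], [1.0, 0.0, 0.0], [0.0, 0.001, -1.0]]
ft_force: [-0.8, 0.8, 7.5]
finger_gap: -0.0001
```

Plunger is in about 10.9 mm with 7.5 N, as expected. Now I'll swing 38° along the arc while holding it pressed.

Call:
{"name": "carry_out", "arguments": {
  "targets": [
    [-0.68,0.02,0.05,0,0,0,0],
    [-1.36,0.07,0.05,0,0,0,0],
    [-2.03,0.16,0.05,0,0,0,0],
    [-2.7,0.28,0.05,0,0,0,0],
    [-3.36,0.44,0.05,0,0,0,0],
    [-4.02,0.64,0.05,0,0,0,0],
    [-4.66,0.86,0.05,0,0,0,0],
    [-5.29,1.12,0.05,0,0,0,0],
    [-5.9,1.42,0.05,0,0,0,0],
    [-6.5,1.74,0.05,0,0,0,0],
    [-7.08,2.1,0.05,0,0,0,0],
    [-7.64,2.48,0.05,0,0,0,0],
    [-8.0,2.76,0.05,0,0,0,0],
    [-8.0,2.76,0.05,0,0,0,0],
    [-8.0,2.76,0.05,0,0,0,0]
  ]
}}

```text
clock: 3.43
ee_pos: [0.5051, -0.1165, 0.08]
ee_rot: [[0.001, 1.0, 0.004], [1.0, -0.001, -0.001], [-0.001, 0.004, -1.0]]
ft_force: [0.2, -0.2, 7.1]
finger_gap: -0.0002
```

```bash
cat > cup.py <<'E'
from h import *
from scipy.optimize import least_squares
import sys
s=sense();print(s["clock"],s["ee_pos"],s["ft_force"])
zr=float(sys.argv[1]); tag=sys.argv[2]
o=[]
for n in ("wrist","side","scene"):
    c=cam(n);h=cv2.cvtColor(c["color"],cv2.COLOR_RGB2HSV)
    m=cv2.inRange(h,(18,110,60),(38,255,255))
    p=s["ee_pos"];q=c["K"]@(c["Rw"].T@(p-c["o"]));q=q[:2]/q[2]
    if n=="wrist":
        cv2.imwrite(f"pics/w{tag}.png",c["color"][:,:,::-1])
        cs=[k for k in cv2.findContours(m,0,cv2.CHAIN_APPROX_NONE)[0] if len(k)>40]
        if cs:
            cn=max(cs,key=cv2.contourArea)[:,0]
            cn=cn[cn[:,1]<cn[:,1].min()+38]
            P=np.array([plane(c,*a,zr)[:2] for a in cn])
            f=lambda x:np.hypot(P[:,0]-x[0],P[:,1]-x[1])-.026
            r=least_squares(f,P.mean(0)-[0,.01],loss="soft_l1",f_scale=.001)
            d=r.x-[.6058,-.0345];print("cup",r.x,abs(f(r.x)).mean(),"R",np.hypot(*d),"ang",np.degrees(np.arctan2(d[1],d[0]))%360)
    else:
        x0,y0=int(q[0])-45,int(q[1])-50
        o.append(cv2.resize(c["color"][y0:y0+90,x0:x0+90,::-1],None,fx=4.4,fy=4.4,interpolation=cv2.INTER_CUBIC))
cv2.imwrite(f"pics/s{tag}.png",np.hstack(o))
E
python3 cup.py .083 4
```

```text
3.4333 [ 0.5051 -0.1165  0.08  ] [ 0.1592 -0.1877  7.1269]
cup [ 0.502  -0.1132] 0.0037865548588816725 R 0.13020590210667973 ang 217.16050598397803
```

View pics/w4.png

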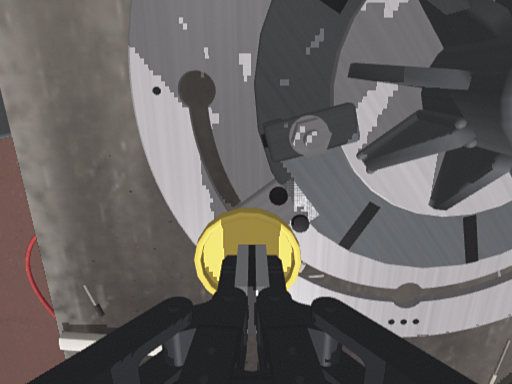

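View pics/s4.png

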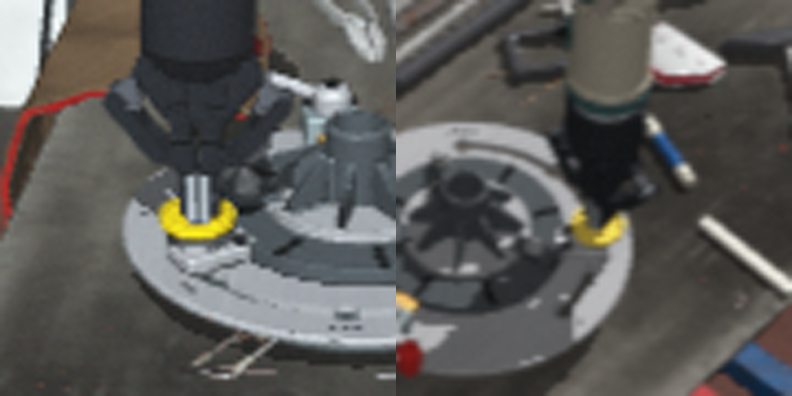

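The cup is at about 217°, and hole 1 is now visible at (197,92) with hole 3 at (408,294). I'll use them to pin down the axis and the target.

Run:
```python
from h import *
c=cam("wrist")
a=plane(c,197,91,.042);b=plane(c,408,294,.042);print(a,b,np.linalg.norm(a-b),"expect .1838")
m=(a+b)/2;d=(b-a)[:2];n=np.array([-d[1],d[0]])/np.linalg.norm(d)
ax=m[:2]+n*np.linalg.norm(d)/2;nx=m[:2]-n*(.13-.0919);print("axis",ax,"next hole",nx)
h=cv2.cvtColor(c["color"],cv2.COLOR_RGB2HSV);k=cv2.inRange(h,(18,110,60),(38,255,255));k[:,:150]=0;k[:,350:]=0
v,u=np.nonzero(k);print(u.min(),u.max(),v.min())
r=v[u==u.min()].mean();print("cup x",(plane(c,u.min(),r,.0825)+plane(c,u.max(),r,.0825))/2, "top y",plane(c,(u.min()+u.max())/2,v.min(),.083)[1]-.026,sense()["ee_pos"])
```

```text
[ 0.4756 -0.0361  0.042 ] [ 0.6068 -0.163   0.042 ] 0.18248785524062375 expect .1838
axis [ 0.6046 -0.0339] next hole [ 0.5147 -0.1269]
194 300 208
cup x [ 0.5019 -0.113   0.0825] top y -0.11213563922613934 [ 0.505  -0.1163  0.0801]
```

Call:
{"name": "carry_out", "arguments": {
  "targets": [
    [-0.4,0.33,0.05,0,0,0,0],
    [-0.8,0.67,0.05,0,0,0,0],
    [-1.2,1.04,0.05,0,0,0,0],
    [-1.5,1.33,0.05,0,0,0,0],
    [-1.5,1.33,0.05,0,0,0,0],
    [-1.5,1.33,0.05,0,0,0,0]
  ]
}}

```text
clock: 4.13
ee_pos: [0.5199, -0.1321, 0.0806]
ee_rot: [[0.001, 1.0, 0.007], [1.0, -0.001, -0.002], [-0.002, 0.007, -1.0]]
ft_force: [0.3, -0.3, 6.2]
finger_gap: 0.0
```

```bash
python3 cup.py .083 5
python3 - <<'E'
from h import *
c=cam("wrist")
h=cv2.cvtColor(c["color"],cv2.COLOR_RGB2HSV);k=cv2.inRange(h,(18,110,60),(38,255,255));k[:,:150]=0;k[:,350:]=0
v,u=np.nonzero(k);print(u.min(),u.max(),v.min())
r=v[u==u.min()].mean();print("cup x",(plane(c,u.min(),r,.0825)+plane(c,u.max(),r,.0825))/2, "top y",plane(c,(u.min()+u.max())/2,v.min(),.083)[1]-.026,sense()["ee_pos"])
E
```

```text
4.1333 [ 0.5199 -0.1321  0.0806] [ 0.2564 -0.3181  6.1628]
cup [ 0.5158 -0.1286] 0.003704139846096674 R 0.13022622617339114 ang 226.26915635674504
192 298 207
cup x [ 0.5159 -0.1266  0.0825] top y -0.12764973649633005 [ 0.5198 -0.1321  0.0807]
```

View pics/w5.png

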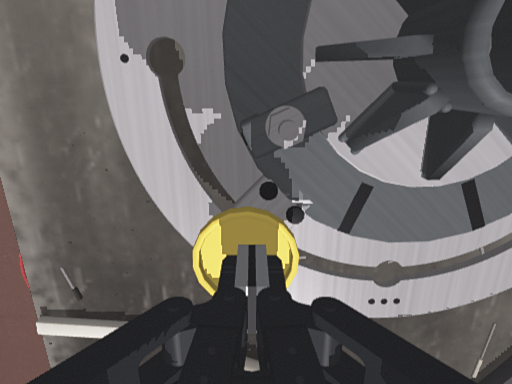

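The cup at (0.516,-0.1276) is within about 1 mm of the hole. I'll lift straight up.

Call:
{"name": "carry_out", "arguments": {
  "targets": [
    [0,0,-0.3,0,0,0,0],
    [0,0,-0.6,0,0,0,0],
    [0,0,-0.9,0,0,0,0],
    [0,0,-1.3,0,0,0,0],
    [0,0,-2.5,0,0,0,0],
    [0,0,-5,0,0,0,0],
    [0,0,-7,0,0,0,0],
    [0,0,-7,0,0,0,0]
  ]
}}

```text
clock: 5.0
ee_pos: [0.5217, -0.1325, 0.1541]
ee_rot: [[0.001, 1.0, 0.014], [1.0, -0.001, -0.004], [-0.004, 0.014, -1.0]]
ft_force: [1.1, 0.2, -0.4]
finger_gap: 0.0002
```

```bash
python3 cup.py .0945 6
python3 - <<'E'
from h import *
for n in ("wrist","side","scene"):
    c=cam(n)
    h=cv2.cvtColor(c["color"],cv2.COLOR_RGB2HSV);k=cv2.inRange(h,(18,110,60),(38,255,255))
    P=cloud(c,k>0);P=P[np.hypot(P[:,0]-.515,P[:,1]+.127)<.04]
    print(n,len(P),np.median(P,0),np.percentile(P[:,2],[5,25,50,75,95]))
E
```

```text
5.0 [ 0.5217 -0.1325  0.1541] [ 1.1016  0.2356 -0.3844]
cup [ 0.516  -0.1284] 0.0004972327477433801 R 0.12996620283981575 ang 226.2649942039065
wrist 4440 [ 0.5158 -0.128   0.0905] [0.0893 0.09   0.0905 0.0929 0.0956]
side 149 [ 0.5167 -0.1298  0.0931] [0.0894 0.0915 0.0931 0.0951 0.0976]
scene 92 [ 0.5206 -0.1293  0.0932] [0.0869 0.0906 0.0932 0.0956 0.1   ]
```

View pics/s6.png

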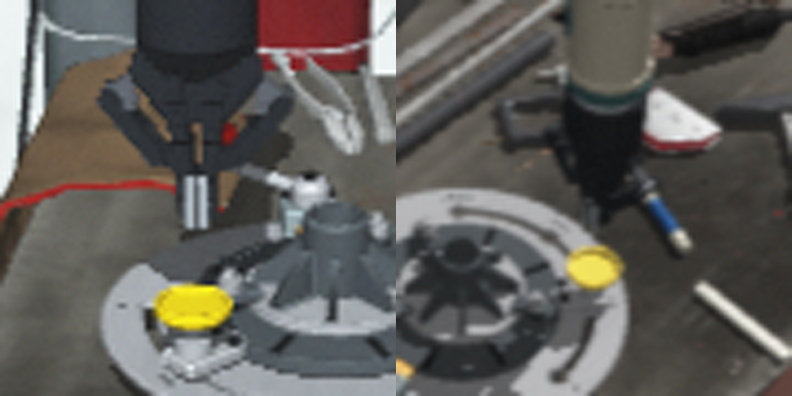

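View pics/w6.png

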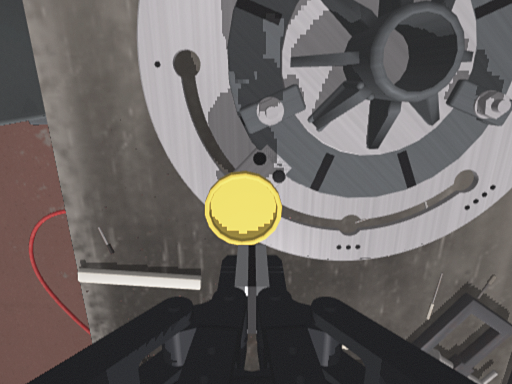

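The cup floor sits at z=0.0905 at the 226° hole, so the plunger is fully up and locked. Next is the lever: I'll move high past the table to the knob's outer side and yaw so the tool x axis points along the mid push direction (about 41°).

Call:
{"name": "carry_out", "arguments": {
  "targets": [
    [2.5,-0.5,0,0,0,0.11,0],
    [5,-1.1,0,0,0,0.22,0],
    [8,-1.7,0,0,0,0.33,0],
    [11,-2.3,0,0,0,0.44,0],
    [14,-3,0,0,0,0.55,0],
    [17,-3.7,0,0,0,0.66,0],
    [20,-4.3,0,0,0,0.76,0],
    [22,-4.8,0,0,0,0.855,0],
    [23.2,-5,0,0,0,0.855,0],
    [23.2,-5,0,0,0,0.855,0],
    [23.2,-5,0,0,0,0.855,0]
  ]
}}

```text
clock: 6.22
ee_pos: [0.4684, 0.1005, 0.1484]
ee_rot: [[0.754, 0.657, 0.004], [0.657, -0.754, -0.003], [0.002, 0.005, -1.0]]
ft_force: [-0.2, -1.3, -0.2]
finger_gap: 0.0
```

Run:
```python
from h import *
s=sense();print(s["clock"],s["ee_pos"],s["ee_rot"],s["ft_force"])
c=cam("wrist");cv2.imwrite("pics/w7.png",c["color"][:,:,::-1])
for st,ce,m in blobs(c,"r",100):
    P=cloud(c,m);print(st,ce,P.min(0),P.max(0),np.median(P,0)); T=P[P[:,2]>.113];print("top",len(T),T.mean(0) if len(T) else 0)
```

```text
6.2167 [0.4684 0.1005 0.1484] [[ 0.7536  0.6573  0.0043]
 [ 0.6574 -0.7536 -0.0027]
 [ 0.0015  0.0049 -1.    ]] [-0.1834 -1.2901 -0.2404]
[54, 104, 67, 101, 188] [ 85.3351 153.6489] [0.3296 0.2233 0.0018] [0.4503 0.225  0.0278] [0.4001 0.2238 0.0208]
top 0 0
[232, 114, 43, 45, 1433] [252.6636 136.1738] [ 0.4896  0.1056 -0.0007] [0.5212 0.1487 0.1169] [0.5102 0.1378 0.1135]
top 848 [0.5095 0.1375 0.1144]
```

View pics/w7.png

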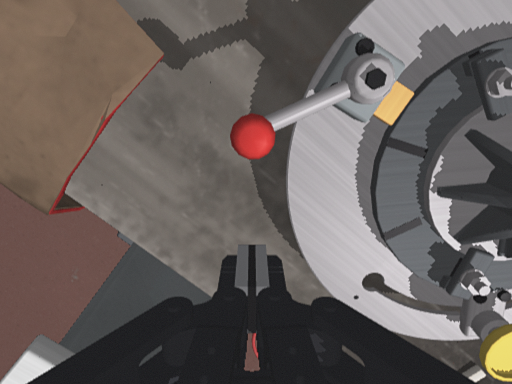

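The knob is straight ahead along tool x, 5.5 cm away at (252,136). I'll lower beside it and push along the arc.

Call:
{"name": "carry_out", "arguments": {
  "targets": [
    [0,0,2,0,0,0,0],
    [0,0,4,0,0,0,0],
    [0,0,5.4,0,0,0,0],
    [1,0,5.5,0,0,0,0],
    [2,0,5.5,0,0,0,0],
    [2.7,0,5.5,0,0,0,0],
    [3.1,0,5.5,0,0,0,0],
    [3.6,-0.2,5.5,0,0,0,0],
    [4.2,-0.4,5.5,0,0,0,0],
    [4.9,-0.55,5.5,0,0,0,0],
    [5.6,-0.64,5.5,0,0,0,0],
    [6.27,-0.67,5.5,0,0,0,0],
    [6.96,-0.64,5.5,0,0,0,0],
    [7.3,-0.6,5.5,0,0,0,0],
    [7.3,-0.6,5.5,0,0,0,0]
  ]
}}

```text
clock: 7.52
ee_pos: [0.5188, 0.1534, 0.0931]
ee_rot: [[0.754, 0.657, 0.002], [0.657, -0.754, -0.002], [-0.0, 0.003, -1.0]]
ft_force: [-3.2, -0.3, -0.2]
finger_gap: -0.0
```

```bash
cat > kn.py <<'E'
from h import *
import sys
s=sense();print(s["clock"],s["ee_pos"],s["ee_rot"].round(3).tolist(),s["ft_force"])
c=cam("wrist");cv2.imwrite(f"pics/w{sys.argv[1]}.png",c["color"][:,:,::-1])
for st,ce,m in blobs(c,"r",100):
    P=cloud(c,m);p=np.median(P,0)
    if p[2]<.07: continue
    T=P[P[:,2]>.112];
    k=T.mean(0) if len(T) else p
    d=k[:2]-[.581,.1034];print(st,k,"r",np.hypot(*d),"th",np.degrees(np.arctan2(d[1],d[0])))
E
python3 kn.py 8
```

```text
7.5167 [0.5188 0.1534 0.0931] [[0.754, 0.657, 0.002], [0.657, -0.754, -0.002], [-0.0, 0.003, -1.0]] [-3.1729 -0.2834 -0.1936]
[227, 191, 58, 65, 2747] [0.5377 0.1696 0.114 ] r 0.07908754764989914 th 123.16965654129895
```

View pics/w8.png

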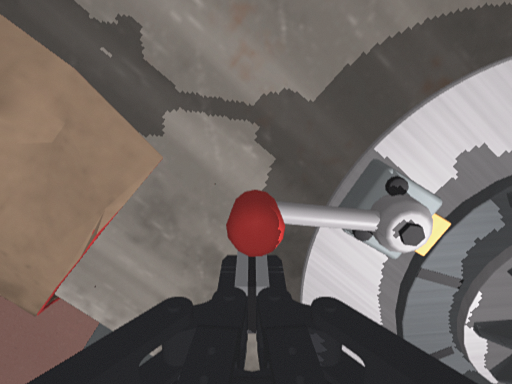

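The lever is following: it has turned about 32°, with 3.2 N at the knob. I'll continue towards the stop.

Call:
{"name": "carry_out", "arguments": {
  "targets": [
    [0.34,0.06,0,0,0,0,0],
    [0.68,0.12,0,0,0,0,0],
    [1.0,0.22,0,0,0,0,0],
    [1.34,0.31,0,0,0,0,0],
    [1.66,0.43,0,0,0,0,0],
    [1.98,0.55,0,0,0,0,0],
    [1.98,0.55,0,0,0,0,0]
  ]
}}

```text
clock: 8.15
ee_pos: [0.5347, 0.1612, 0.0928]
ee_rot: [[0.754, 0.657, -0.004], [0.657, -0.754, -0.004], [-0.006, 0.0, -1.0]]
ft_force: [-8.5, -1.3, 2.8]
finger_gap: 0.0001
```

```bash
python3 kn.py 9
```

```text
8.15 [0.5347 0.1612 0.0928] [[0.754, 0.657, -0.004], [0.657, -0.754, -0.004], [-0.006, 0.0, -1.0]] [-8.4927 -1.2578  2.8456]
[227, 192, 57, 65, 2787] [0.5534 0.1774 0.1141] r 0.07902116251684928 th 110.44393710764048
```

The force rose to 8.5 N at θ≈110°, which may be the stop. I'll push a bit further to check.

Call:
{"name": "carry_out", "arguments": {
  "targets": [
    [0.3,0.1,0,0,0,0,0],
    [0.6,0.22,0,0,0,0,0],
    [0.8,0.3,0,0,0,0,0],
    [0.8,0.3,0,0,0,0,0],
    [0.8,0.3,0,0,0,0,0]
  ]
}}

```text
clock: 8.62
ee_pos: [0.5351, 0.1611, 0.092]
ee_rot: [[0.754, 0.656, -0.019], [0.656, -0.755, -0.008], [-0.02, -0.007, -1.0]]
ft_force: [-16.3, -7.4, 10.8]
finger_gap: -0.0
```

```bash
python3 kn.py 10
```

```text
8.6167 [0.5351 0.1611 0.092 ] [[0.754, 0.656, -0.019], [0.656, -0.755, -0.008], [-0.02, -0.007, -1.0]] [-16.3376  -7.3549  10.8033]
[225, 193, 58, 67, 2867] [0.5536 0.1775 0.1141] r 0.0790213382151001 th 110.30495388654404
```

View pics/w10.png

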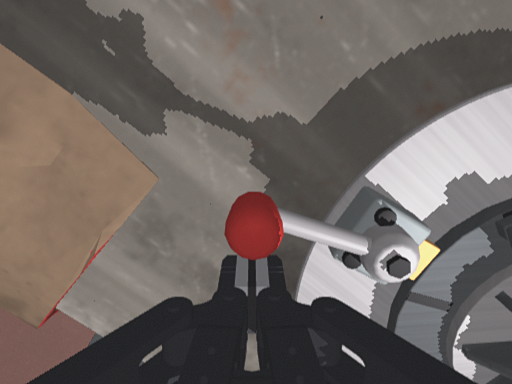

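It is a hard stop: the knob stayed at 110.3° while the force rose to about 18 N. I'll back straight off, then lift.

Call:
{"name": "carry_out", "arguments": {
  "targets": [
    [-1,0,0,0,0,0,0],
    [-2,0,0,0,0,0,0],
    [-4,0,0,0,0,0,0],
    [-5,0,-2,0,0,0,0],
    [-5,0,-5,0,0,0,0],
    [-5,0,-9,0,0,0,0],
    [-5,0,-12,0,0,0,0],
    [-5,0,-12,0,0,0,0]
  ]
}}

```text
clock: 9.33
ee_pos: [0.5055, 0.13, 0.2193]
ee_rot: [[0.755, 0.656, -0.004], [0.656, -0.755, -0.004], [-0.005, 0.0, -1.0]]
ft_force: [1.4, 0.2, -0.1]
finger_gap: -0.0
```

```bash
python3 kn.py 11
python3 - <<'E'
from h import *
o=[]
for n,x0,y0 in (("side",165,130),("scene",195,130)):
    c=cam(n);o.append(cv2.resize(c["color"][y0:y0+120,x0:x0+120,::-1],None,fx=3.3,fy=3.3,interpolation=cv2.INTER_CUBIC))
    P=cloud(c,mask(c,"y")>0);P=P[np.hypot(P[:,0]-.515,P[:,1]+.127)<.04];print(n,len(P),np.median(P,0))
cv2.imwrite("pics/s11.png",np.hstack(o))
E
```

```text
9.3333 [0.5055 0.13   0.2193] [[0.755, 0.656, -0.004], [0.656, -0.755, -0.004], [-0.005, 0.0, -1.0]] [ 1.4172  0.2116 -0.0768]
[232, 90, 32, 33, 807] [0.5528 0.1771 0.114 ] r 0.07887463658640696 th 110.94070895197783
side 142 [ 0.5161 -0.1288  0.0927]
scene 73 [ 0.5193 -0.1295  0.0927]
```

View pics/w11.png

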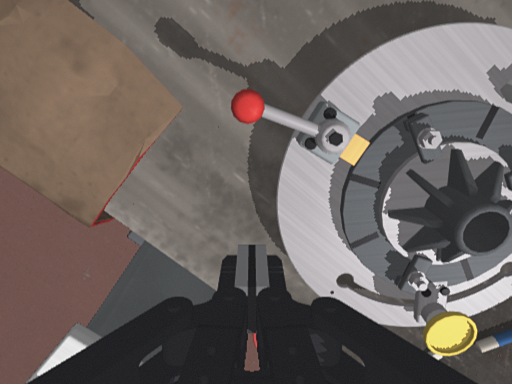

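View pics/s11.png

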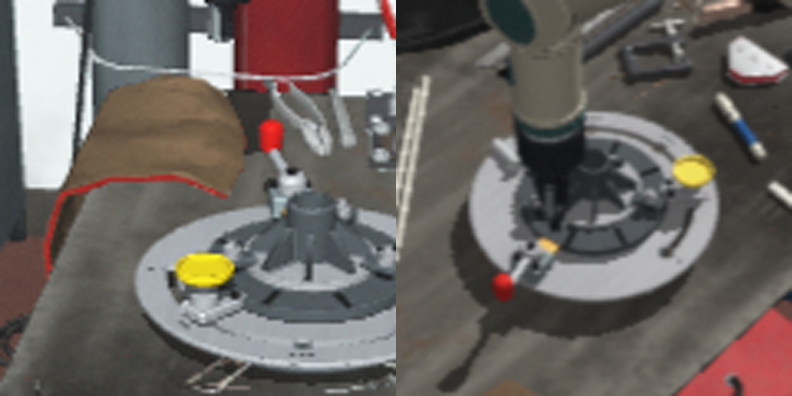

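The lever stayed at its stop with the brass pad against the faceplate rim. The plunger is up in the next hole and the tool is clear, so I'm handing in.

```bash
python3 -c "
from cell import *
print(sign_off())"
```

```text
the job is handed in; nothing more can be done
None
```

The next gusset is round and the table is clamped; I handed the job in at about 9.5 s of the 45 s allowed.

- **Plunger and swing:** With closed fingertips I pressed the yellow plunger in about 11 mm and swung the arm about 45° anticlockwise to the next hole. When I let go, the plunger sprang fully up: the cup floor measured 90.5 mm, within about 1 to 2 mm of the hole's centre.
- **Clamp lever:** I pushed the red lever about 44° clockwise to its stop. On a further push the knob stayed put while the force rose to about 18 N. After I backed off it was still there, with the brass pad against the faceplate rim.
- **Last checks:** The gripper was clear of everything at handover. I did not touch any of the loose tools or parts. My last pictures show only some of them, and I did not measure their positions again.
- **Disagreement between readings:** The scene camera put the cup about 4 mm further along in x than the wrist and side cameras did. I put this down to its coarse view, since the height readings agreed.

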